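# Hang up the cup and hold the cress bin open

## Task

A blue measuring cup has been left standing on the lid of the cress bin: hang it by its handle on the hook of the stand and let go of it there. Then lift the bin's lid, which falls shut by itself, to about 60 degrees from closed and keep holding it still there for the cook, with the cup still on its hook: the job finishes while you hold the lid. Leave the other things on the counter where they stand.

Things in the scene. Friction and masses are not known exactly. Their poses are not given: they have to be found in the camera images.
- cup: blue enamel measuring cup, straight-sided, 60 outside diameter, 75 high, about 0.14 kg, open at the top, standing upright on the bin's lid. Origin: centre of its underside; z up along its axis, y towards its handle, a square loop of 7 thick bar that reaches to 63 from the axis. Let go on the hook, it swings down and hangs with its mouth sideways
- cup_loop (a point): centre of the opening of the cup's handle, 43 from the cup's axis (along its y), 35 above its underside. The opening is 26 wide (30 to 56 from the axis) and 42 high (14 to 56 above the underside) and is passed through along the cup's x axis
- hook_stand: fixed stand: round dark foot (90 across, 12 high) and a 12 thick post, both at x = +50 from the origin, and a brass hook on the post, which points to -x, roughly at the robot. The post's rounded top is 202 above the counter. Origin: on the counter under the middle of the hook's bar; x along the bar, z up
- hook_mid (a point): point on the axis of the hook's bar above the stand's origin, 190 above the counter. The bar is level, round, 8 thick, runs along the stand's x from the post (x = +50) to x = -36 and there turns up: the tip's top is 206 above the counter, its end at x = -44
- bin: fixed steel bin with cress, 200 (x) by 240 (y), 120 high, on the counter. Origin: centre of its underside; z up; its -x side roughly faces the robot, the lid is hinged along its +x top edge
- lid (a joint): opening angle of the bin's lid, rad: 0 closed (level), grows as its front (-x) edge rises, stop at 1.4; 60 degrees is 1.047. Orange plate 212 long, 250 wide, 8 thick, about 0.4 kg, its underside at the hinge axis' height, its top at 128 when closed; it overhangs the bin's front by 12, the sides by 5. Nearly frictionless hinge: it falls shut from any angle
- lid_hinge (a point): middle of the lid's hinge axis, which runs along the bin's y axis, 120 above the counter; does not move with the lid
- lid_knob (a point): point on the axis of the lid's black round knob, 180 from the hinge axis towards the front, 36 above the lid's underside. Knob: head 30 diameter, 8 to 44 above the lid's top side, foot 20 diameter. Pinched with the fingers closing along the hinge, it can turn between them as the lid rises. Axes turn with the lid: x along it from front to hinge, y along the hinge, z along the knob
- bowl: steel mixing bowl, 160 across, 75 high; leave alone. Origin: centre of its underside
- plates: stack of white plates, 164 across, 60 high; leave alone. Origin: centre of its underside
- jar: amber glass jar with a steel cap, 72 across, 85 high; leave alone. Origin: centre of its underside
- pepper_mill: dark wooden pepper mill, 52 across, 140 high; leave alone. Origin: centre of its underside
- herb_pot: terracotta pot with a green herb, 90 across, about 117 high; leave alone. Origin: centre of its underside
There are look-alikes about, which are no part of the job. What is shaped like the hook_stand but pink, purple or red is not meant.

How it is judged:
By the outcome, as a careful person would: the job done as asked, in the order asked, and still so for the second after the job is handed in, while the arm keeps its last pose, push and grip.
It also fails if it takes over 61 s, if anything falls off the work surface, if the arm or the gripper's body presses on something with over 40 N, if the wrist force passes 120 N, or if a joint passes its speed limit or range.

## Robot

A 6-joint arm with a two-finger parallel gripper is mounted at the origin on the work surface. World frame = base frame: x ahead of the robot, y to its left, z up, the work surface at z = 0. Lengths are in m, angles in degrees, forces in N, time in s.
With the tool pointing down it reaches from about 0.3 to 1 m from the base axis. Payload 5.1 kg.
Tool frame: the origin (TCP) lies between the finger pads; the fingertips stand 19 mm ahead of it and the grasp point (between the pads) is the TCP; z points along the fingers, y is the line along which they close (so a half turn about z gives the same grasp; the last joint's range is limited). The gripper opens to 95 mm and grips with 3 to 60 N. Pads are 20 mm wide; open, the fingers measure 119 mm over their backs; the gripper's body (75 mm by 180 mm) begins 59 mm behind the grasp point.
Start: joints at [-79.618, 7.093, 94.555, -0, 78.352, -4.733], TCP at [0.169, -0.628, 0.234] pointing down, gripper open.
Joint ranges: [-149.61, 149.61], [-58.7, 133.49], [1.44, 155.28], [-77.14, 257.14], [18.33, 153.61], [-166.67, 166.67]. Speed limits (degrees/s): [147.25, 147.25, 180, 180, 180, 180].

## Interface

Orientations are given as [roll, pitch, yaw] about the fixed x, y, z axes, in that order (R = Rz(yaw) Ry(pitch) Rx(roll)).
In Python, from rig import state, snapshot, close_job, trace, pinpoint gives the robot as it stands.
- The arm moves only by the tool send_rows, never from a script. Its argument "deltas" is a list that holds one entry, the list of rows, each a list of 7 numbers: the shift along the tool's x, y, z in mm, then the turn, a rotation vector about the tool's x, y, z in rad, then the closure, from 0 (fully open) to 1 (shut). In form: [[[x, y, z, wx, wy, wz, gripper], ...]]. A call has 1 to 20 rows; each row is the pose to reach, as a shift and turn from the pose commanded when the call began, along the tool's axes at that moment; what a row does not reach only later rows make up. A row lasts 1/12 s, in which the tool goes at most 41.7 mm and 7.16 degrees, less where a joint would pass 70% of its speed; a pose out of reach is approached as far as the arm can. A call with a gripper value outside its range is refused whole. The fingers move at their own pace and stop on an object; "squeeze" is the grip in N (left out, the last holds). Time passes only in rows, so rows that repeat a pose let the fingers close. It gives the time, the measured TCP pose, the force, the opening and the grip force at its end, in the units of the state.
- state(): the state, without advancing time (a new reading comes with each control period).
- snapshot(name): name is "side" or "top" or "wrist"; returns a dict with "pixels" (400x640x3 uint8, red, green, blue), "fov_y" (degrees; the focal length in pixels is half the picture's height over the tangent of half this angle, whatever the lens; pixels are square), "cx", "cy" (the principal point, pixels), "rvec" (rotation vector, rad) and "tvec" (3), from world to camera coordinates, as OpenCV has them. Camera axes: x right, y down, z forward; pixel columns grow to the right and rows downward; lengths in m; the calibration is good to about 2 mm. A picture is of the moment at which its call begins. There is no depth.
- close_job(): hands the job in; it is judged then, once.
Trained networks look in a picture, given as the dict that the camera call returned (one of the last four; its "shot" number tells which), for a name from the list of things; names that differ only in an ending like _2 or _b are one class to them, and where a whole thing is asked for, a point or a joint stands for the part that bears it (a point fixed in the world has none). Each returns a list of dicts, best first, with "confidence" (0 to 1); they miss things now and then, are a little off and sometimes report something else, mostly with a low value. They report only what shows in the picture. A call takes as long as a camera call. They do not tell look-alikes from the thing itself.
- trace(query, picture): "region" (400x640 bool, what is visible of it) and "location" ([column, row] as shares, 0 to 1, of the picture: columns of its width, rows of its height, amid what is visible of it).
- pinpoint(query, picture): "location" ([column, row] as shares, 0 to 1, of the picture: columns of its width, rows of its height: a listed point, or the origin of a listed thing).
The state is a dict: "time": time; "qpos": joint angles; "joint_velocities": joint speeds; "tau": joint torques, N m; "ee_pos": TCP position; "eef_rot": TCP orientation; "force": force on the tool from outside, world axes, zero at the start; "ft_torque": the same for the moment, N m; "gripper_width": opening from 0.0 (shut) to 1.0 (fully open); "gripper_force": force on a finger pad.
Only numpy, scipy, OpenCV 4.12 (cv2) and the standard library are available. Lean on these libraries where they do the work, as an engineer would, in place of code of your own. Each camera call takes 0.05 s, during which the arm holds its last target. There are 200 camera calls.

## Working session

There is one attempt and no reset: what is moved stays moved. The work goes in short steps, Python scripts to look and compute and a tool call to move; the robot and the scene stay as the last step left them, time stands still between calls to the robot, and variables do not carry over. Pictures are saved under pics/ and viewed, at most 10 in all, crops included, and the job is handed in when it is done.

Besides the shell and the picture viewer there is one more tool, called after "Emit:" as name(argument=value, ...), one argument or row to a line, values as JSON. send_rows: Moves the arm, as the interface text tells. Its arguments: {"type":"object","properties":{"deltas":{"type":"array","items":{"type":"array","items":{"type":"array","items":{"type":"number"}}}},"squeeze":{"type":"number"}},"required":["deltas"]}

```bash
mkdir -p pics; cat > h.py <<'E'
import numpy as np, cv2
from rig import state, snapshot, trace, pinpoint
from scipy.spatial.transform import Rotation as R
def K(s):
    f=200/np.tan(np.radians(s["fov_y"])/2); return np.array([[f,0,s["cx"]],[0,f,s["cy"]],[0,0,1]])
def save(s,n): cv2.imwrite(f"pics/{n}.png",s["pixels"][:,:,::-1])
def ray(s,loc):
    px=np.array([loc[0]*640,loc[1]*400,1]); Rm=cv2.Rodrigues(np.array(s["rvec"],float))[0]
    return -Rm.T@np.array(s["tvec"],float), Rm.T@np.linalg.inv(K(s))@px
def atz(s,loc,z):
    o,d=ray(s,loc); return o+d*(z-o[2])/d[2]
def tri(obs):
    A=np.zeros((3,3));b=np.zeros(3);L=[]
    for s,l in obs:
        o,d=ray(s,l);d=d/np.linalg.norm(d);P=np.eye(3)-np.outer(d,d);A+=P;b+=P@o;L.append((P,o))
    x=np.linalg.solve(A,b); return x,[round(1000*np.linalg.norm(P@(x-o)),1) for P,o in L]
def proj(s,p): return cv2.projectPoints(np.array(p,float).reshape(-1,1,3),np.array(s["rvec"],float),np.array(s["tvec"],float),K(s),None)[0].reshape(-1,2)
E
python3 - <<'E'
from h import *
np.set_printoptions(precision=3,suppress=True)
S={n:snapshot(n) for n in("side","top","wrist")}
a=np.vstack([S["side"]["pixels"],S["top"]["pixels"]]);cv2.imwrite("pics/a.png",cv2.resize(a[:,:,::-1],(480,600),interpolation=cv2.INTER_AREA))
for n in S: save(S[n],n)
for q in["cup","cup_loop","hook_stand","hook_mid","bin","lid_hinge","lid_knob","bowl","plates","jar","pepper_mill","herb_pot"]:
    for n in("side","top"):
        print(q,n,[(round(r["confidence"],2),np.round(np.array(r["location"])*[640,400],0),atz(S[n],r["location"],{"hook_mid":.19,"cup":.128,"cup_loop":.163,"lid_hinge":.12,"lid_knob":.156}.get(q,0))) for r in pinpoint(q,S[n])[:4]])
print(state())
E
```

```text
cup side [(0.8, array([344., 177.]), array([ 0.538, -0.161,  0.128]))]
cup top [(0.75, array([359., 204.]), array([ 0.535, -0.162,  0.128]))]
cup_loop side [(0.94, array([340., 175.]), array([ 0.535, -0.129,  0.163]))]
cup_loop top [(0.84, array([346., 206.]), array([ 0.524, -0.117,  0.163]))]
hook_stand side [(0.73, array([356., 273.]), array([0.309, 0.074, 0.   ])), (0.69, array([306., 311.]), array([0.349, 0.279, 0.   ])), (0.66, array([277., 256.]), array([0.556, 0.189, 0.   ])), (0.57, array([209., 262.]), array([0.714, 0.353, 0.   ]))]
hook_stand top [(0.89, array([221., 155.]), array([0.728, 0.352, 0.   ])), (0.84, array([292., 264.]), array([0.323, 0.069, 0.   ])), (0.73, array([259., 205.]), array([0.538, 0.199, 0.   ])), (0.69, array([236., 252.]), array([0.364, 0.277, 0.   ]))]
hook_mid side [(0.93, array([309., 276.]), array([0.349, 0.266, 0.19 ])), (0.73, array([273., 222.]), array([0.553, 0.195, 0.19 ])), (0.64, array([197., 225.]), array([0.718, 0.348, 0.19 ])), (0.59, array([361., 239.]), array([0.312, 0.075, 0.19 ]))]
hook_mid top [(0.93, array([287., 266.]), array([
[... 1337 characters left out ...]
-0.169,  0.   ])), (0.52, array([189., 178.]), array([0.636, 0.468, 0.   ]))]
herb_pot side [(0.65, array([305., 174.]), array([ 0.746, -0.182,  0.   ]))]
herb_pot top [(0.98, array([355., 152.]), array([ 0.749, -0.161,  0.   ]))]
{'time': 1.35, 'qpos': array([-79.618,   7.093,  94.556,   0.001,  78.352,  -4.731]), 'joint_velocities': array([-0.058, -0.064,  0.005,  0.106, -0.025,  0.098]), 'tau': array([  0.004, -41.756, -36.021,   0.078,   0.043,  -0.   ]), 'ee_pos': array([ 0.169, -0.628,  0.234]), 'eef_rot': array([180.   ,  -0.001,  15.112]), 'force': array([-0.05 , -0.689, -0.29 ]), 'ft_torque': array([-0.026, -0.002,  0.031]), 'gripper_force': 0.0, 'gripper_width': 0.9948037928225544}
```

View pics/side.png

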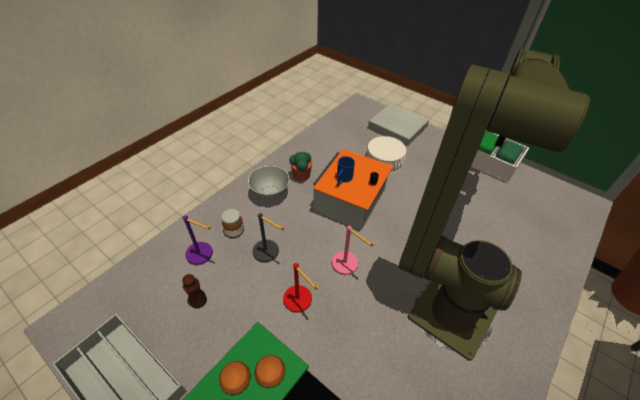

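View pics/top.png

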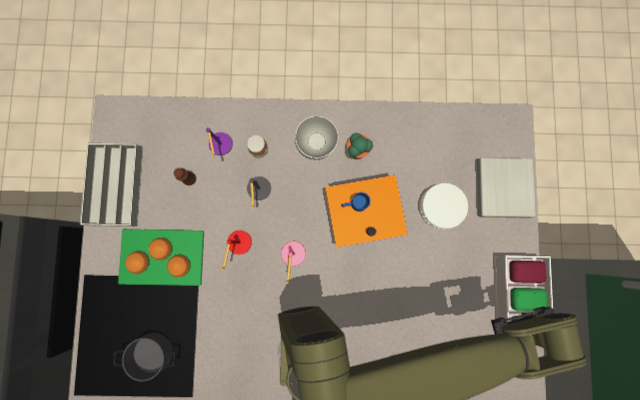

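Four stands are candidates, by post-foot pixel in the top view: purple (221,143), dark (259,188), red (238,242) and pink (293,253). Pink, purple and red are ruled out, so the dark-footed one at (259,188) fits. I'll confirm it in a crop while measuring more precisely.

```bash
python3 - <<'E'
from h import *
np.set_printoptions(precision=4,suppress=True)
T=snapshot("top");S=snapshot("side")
cv2.imwrite("pics/crop.png",np.hstack([cv2.resize(T["pixels"][150:260,200:420,::-1],None,fx=3.6/2,fy=3.6/2,interpolation=cv2.INTER_CUBIC),cv2.resize(S["pixels"][150:260,230:450,::-1],None,fx=1.8,fy=1.8,interpolation=cv2.INTER_CUBIC)]))
def near(q,s,p):
    r=min(pinpoint(q,s),key=lambda r:np.hypot(*(np.array(r["location"])*[640,400]-p)));return s,r["location"]
for q,a,b in[("cup",(359,204),(344,177)),("cup_loop",(346,206),(340,175)),("hook_mid",(252,196),(273,222)),("hook_stand",(259,205),(277,256)),("lid_knob",(369,236),(374,176)),("lid_hinge",(361,181),(329,166)),("bin",(360,211),(350,201))]:
    print(q,*tri([near(q,T,a),near(q,S,b)]))
for n,s in(("T",T),("S",S)):
    hsv=cv2.cvtColor(s["pixels"],cv2.COLOR_RGB2HSV)
    m=cv2.inRange(hsv,(5,180,120),(20,255,255))
    k,l,st,c=cv2.connectedComponentsWithStats(m);i=[j for j in range(1,k) if st[j,4]>1000];
    i=max(i,key=lambda j:st[j,4]);ys,xs=np.where(l==i)
    P=np.array([atz(s,((x+.5)/640,(y+.5)/400),.128)[:2] for x,y in zip(xs,ys)],np.float32)
    r=cv2.minAreaRect(P);print(n,"lid",r)
    bm=cv2.inRange(hsv,(12,100,90),(32,255,255))
    x0,y0,x1,y1=(235,170,275,215) if n=="T" else (255,205,295,240)
    ys,xs=np.where(bm[y0:y1,x0:x1]);print("brass",len(xs))
    if len(xs)>5:
        P=np.array([atz(s,((x+x0+.5)/640,(y+y0+.5)/400),.19)[:2] for x,y in zip(xs,ys)],np.float32)
        vx,vy,cx,cy=cv2.fitLine(P,cv2.DIST_L2,0,.01,.01).ravel();t=(P-[cx,cy])@[vx,vy];print(np.degrees(np.arctan2(vy,vx)),[cx+t.min()*vx,cy+t.min()*vy],[cx+t.max()*vx,cy+t.max()*vy])
E
```

```text
cup [ 0.5408 -0.1652  0.1324] [np.float64(0.7), np.float64(0.7)]
cup_loop [ 0.5249 -0.1122  0.1806] [np.float64(2.8), np.float64(2.8)]
hook_mid [0.5564 0.1989 0.1877] [np.float64(4.6), np.float64(4.6)]
hook_stand [0.5396 0.2001 0.0301] [np.float64(3.5), np.float64(3.5)]
lid_knob [ 0.441  -0.2081  0.1547] [np.float64(3.6), np.float64(3.6)]
lid_hinge [ 0.6145 -0.1654  0.1279] [np.float64(2.5), np.float64(2.5)]
bin [ 0.5223 -0.1789  0.0013] [np.float64(3.1), np.float64(3.1)]
T lid ((0.513590931892395, -0.187341570854187), (0.20888499915599823, 0.24717038869857788), 11.036726951599121)
brass 66
4.7153525 [np.float32(0.5114802), np.float32(0.19282416)] [np.float32(0.5949226), np.float32(0.19970687)]
S lid ((0.5088632702827454, -0.18308565020561218), (0.2127569019794464, 0.25343331694602966), 10.874256134033203)
brass 75
6.13169 [np.float32(0.508952), np.float32(0.19359209)] [np.float32(0.5922982), np.float32(0.20254585)]
```

View pics/crop.png

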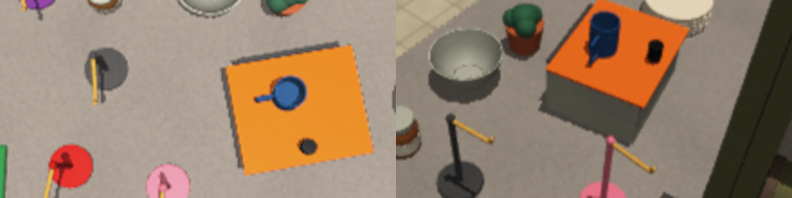

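The crop shows the dark stand (crop 100,68) with its brass hook pointing down and slightly left, towards the robot. The blue cup (288,93) has its handle at crop (262,98), and the knob is at (308,147). Next is a hover above the cup.

```bash
cat >> h.py <<'E'
def delta(p,rpy,p0=None,r0=None):
    s=state(); p0=s["ee_pos"] if p0 is None else np.array(p0); r0=s["eef_rot"] if r0 is None else r0
    A=R.from_euler("xyz",r0,degrees=True);B=R.from_euler("xyz",rpy,degrees=True)
    return np.round(A.inv().apply(np.array(p)-p0)*1000,1),np.round((A.inv()*B).as_rotvec(),4)
E
python3 - <<'E'
from h import *
print(delta([.537,-.163,.33],[180,0,107]), delta([.3,-.5,.33],[180,0,50]))
E
```

```text
(array([ 475.9, -352.6,  -96.3]), array([-0.    , -0.    , -1.6037])) (array([159.2, -89.1, -96.4]), array([-0.    , -0.    , -0.6089]))
```

Emit:
send_rows(
  deltas=[
    [[20, -15, -60, 0, 0, -0.12, 0], [45, -33, -96, 0, 0, -0.24, 0], [80, -60, -96, 0, 0, -0.36, 0], [476, -353, -96, 0, 0, -1.604, 0], [476, -353, -96, 0, 0, -1.604, 0], [476, -353, -96, 0, 0, -1.604, 0], [476, -353, -96, 0, 0, -1.604, 0], [476, -353, -96, 0, 0, -1.604, 0], [476, -353, -96, 0, 0, -1.604, 0], [476, -353, -96, 0, 0, -1.604, 0], [476, -353, -96, 0, 0, -1.604, 0], [476, -353, -96, 0, 0, -1.604, 0], [476, -353, -96, 0, 0, -1.604, 0], [476, -353, -96, 0, 0, -1.604, 0], [476, -353, -96, 0, 0, -1.604, 0], [476, -353, -96, 0, 0, -1.604, 0], [476, -353, -96, 0, 0, -1.604, 0], [476, -353, -96, 0, 0, -1.604, 0], [476, -353, -96, 0, 0, -1.604, 0], [476, -353, -96, 0, 0, -1.604, 0]],
  ],
)

```text
time: 3.82
ee_pos: [0.5362, -0.1639, 0.3297]
eef_rot: [-180.0, 0.0, 106.9]
force: [0.5, -0.9, 0.1]
gripper_width: 0.996
gripper_force: 0.0
```

```bash
python3 - <<'E'
from h import *
np.set_printoptions(precision=4,suppress=True)
W=snapshot("wrist");save(W,"w1");s=state();print(s["time"],s["ee_pos"],s["eef_rot"],s["qpos"])
for q,z in[("cup",.128),("cup_loop",.163),("lid_knob",.156)]:
    print(q,[(r["confidence"],np.array(r["location"])*[640,400],atz(W,r["location"],z)) for r in pinpoint(q,W)])
o,_=ray(W,(.5,.5));print("cam",o)
hsv=cv2.cvtColor(W["pixels"],cv2.COLOR_RGB2HSV);m=cv2.inRange(hsv,(5,180,120),(20,255,255));ys,xs=np.where(m)
P=np.array([atz(W,((x+.5)/640,(y+.5)/400),.128)[:2] for x,y in zip(xs[::5],ys[::5])],np.float32);print(cv2.minAreaRect(P))
r=trace("lid_knob",W)
if r: print("knob reg",np.array(r[0]["location"])*[640,400],atz(W,r[0]["location"],.172))
E
```

```text
3.8667 [ 0.5362 -0.1639  0.3297] [-179.9931    0.0177  106.8911] [-22.4769  -6.6598  99.2118  -0.0181  87.4421 -39.3672]
cup [(0.57, array([322.496, 182.6  ]), array([ 0.5398, -0.1605,  0.128 ])), (0.42, array([381.184, 203.2  ]), array([ 0.6208, -0.1643,  0.128 ]))]
cup_loop [(0.9, array([326.72, 153.2 ]), array([ 0.5323, -0.1213,  0.163 ]))]
lid_knob [(0.63, array([235.072, 196.32 ]), array([ 0.4433, -0.202 ,  0.156 ]))]
cam [ 0.5179 -0.1018  0.4806]
((0.5167085528373718, -0.1865527331829071), (0.2095937430858612, 0.24687612056732178), 11.161637306213379)
knob reg [292.224 162.   ] [ 0.4984 -0.1409  0.172 ]
```

View pics/w1.png

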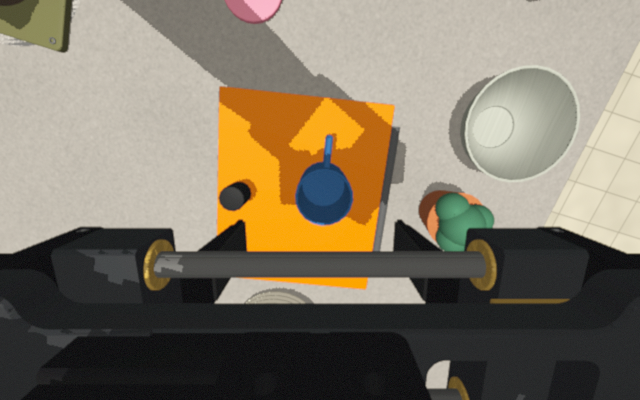

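The wrist view shows the cup's mouth at about (324,192), its handle at (328,150), and the knob at (235,196). I'll fit a cup model to the blue mask.

```bash
cat > fit.py <<'E'
from h import *
from scipy.optimize import minimize
def sil(s,x,y,yaw,z0=.128,sc=4,o=(270,120),wh=(110,120)):
    a=np.linspace(0,2*np.pi,60);m=np.zeros((wh[1]*sc,wh[0]*sc),np.uint8)
    c,sn=np.cos(yaw),np.sin(yaw);Rz=np.array([[c,-sn,0],[sn,c,0],[0,0,1]])
    def hull(P):
        q=proj(s,np.array(P)@Rz.T+[x,y,z0]);q=(q+.0-o)*sc;cv2.fillConvexPoly(m,cv2.convexHull(q.astype(np.float32)).astype(np.int32),1)
    hull([[.03*np.cos(t),.03*np.sin(t),h] for t in a for h in(0,.075)])
    B=lambda y0,y1,z0,z1:[[i,j,k] for i in(-.0035,.0035) for j in(y0,y1) for k in(z0,z1)]
    hull(B(.028,.063,.007,.014));hull(B(.028,.063,.056,.063));hull(B(.056,.063,.007,.063))
    return cv2.resize(m.astype(np.float32),wh,interpolation=cv2.INTER_AREA)
def fit(s,x0,o,wh):
    hsv=cv2.cvtColor(s["pixels"],cv2.COLOR_RGB2HSV);m=cv2.inRange(hsv,(100,90,30),(125,255,255))[o[1]:o[1]+wh[1],o[0]:o[0]+wh[0]]/255.
    f=lambda v:np.abs(sil(s,v[0]/1e3,v[1]/1e3,np.radians(v[2]),o=o,wh=wh)-m).sum()
    r=minimize(f,x0,method="Nelder-Mead",options=dict(initial_simplex=np.array([x0]*4)+np.array([[0,0,0],[6,0,0],[0,6,0],[0,0,8]])))
    return r.x,r.fun,m.sum()
E
python3 - <<'E'
from fit import *
W=snapshot("wrist");T=snapshot("top");S=snapshot("side")
print(fit(W,np.array([537,-163,15.]),(280,125),(90,110)))
print(fit(T,np.array([537,-163,15.]),(330,180),(60,50)))
print(fit(S,np.array([537,-163,15.]),(320,140),(60,65)))
h=cv2.cvtColor(W["pixels"],cv2.COLOR_RGB2HSV);m=cv2.inRange(h,(0,0,0),(179,255,50))[170:220,215:255];ys,xs=np.where(m)
print("knob",xs.min()+215,xs.max()+215,ys.min()+170,ys.max()+170)
E
```

```text
(array([ 541.63789422, -161.61746687,   12.33817837]), np.float64(353.5625), np.float64(2810.0))
(array([ 534.12972357, -154.35078878,   11.31613378]), np.float64(249.0), np.float64(97.0))
(array([ 536.72995788, -161.17879519,   15.13413936]), np.float64(96.8125), np.float64(336.0))
knob 230 249 183 203
```

```bash
python3 - <<'E'
from h import *
print(delta([.540,-.161,.174],[180,0,103.5]))
E
```

```text
(array([  0.9,   3.6, 155.7]), array([0.0001, 0.0001, 0.0608]))
```

Emit:
send_rows(
  deltas=[
    [[1, 4, 35, 0, 0, 0.06, 0], [1, 4, 70, 0, 0, 0.06, 0], [1, 4, 105, 0, 0, 0.06, 0], [1, 4, 135, 0, 0, 0.06, 0], [1, 4, 156, 0, 0, 0.06, 0], [1, 4, 156, 0, 0, 0.06, 0], [1, 4, 156, 0, 0, 0.06, 0.5], [1, 4, 156, 0, 0, 0.06, 0.7], [1, 4, 156, 0, 0, 0.06, 0.7], [1, 4, 156, 0, 0, 0.06, 0.7], [1, 4, 156, 0, 0, 0.06, 0.7], [1, 4, 156, 0, 0, 0.06, 0.7], [1, 4, 156, 0, 0, 0.06, 0.7], [1, 4, 156, 0, 0, 0.06, 0.7]],
  ],
  squeeze=15,
)

```text
time: 5.38
ee_pos: [0.5408, -0.1607, 0.1747]
eef_rot: [180.0, 0.1, 103.6]
force: [-0.8, -0.3, 4.7]
gripper_width: 0.617
gripper_force: 15.0
```

```bash
python3 - <<'E'
from h import *
print(delta([.5408,-.1607,.30],[180,0,103.6]),delta([.478,.147,.30],[180,0,95.4]))
E
```

```text
(array([-1.000e-01,  1.000e-01, -1.253e+02]), array([ 0.0009,  0.0009, -0.0003])) (array([ 313.7,   11.3, -125.6]), array([0.0009, 0.0008, 0.1428]))
```

Emit:
send_rows(
  deltas=[
    [[0, 0, -30, 0, 0, 0, 0.7], [0, 0, -65, 0, 0, 0, 0.7], [0, 0, -100, 0, 0, 0, 0.7], [0, 0, -125, 0, 0, 0, 0.7], [30, 1, -125, 0, 0, 0.02, 0.7], [65, 2, -125, 0, 0, 0.04, 0.7], [100, 4, -125, 0, 0, 0.06, 0.7], [135, 5, -125, 0, 0, 0.08, 0.7], [170, 6, -125, 0, 0, 0.1, 0.7], [205, 7, -125, 0, 0, 0.12, 0.7], [240, 8, -125, 0, 0, 0.143, 0.7], [270, 9, -125, 0, 0, 0.143, 0.7], [295, 10, -125, 0, 0, 0.143, 0.7], [314, 11, -125, 0, 0, 0.143, 0.7], [314, 11, -125, 0, 0, 0.143, 0.7], [314, 11, -125, 0, 0, 0.143, 0.7]],
  ],
)

```text
time: 6.72
ee_pos: [0.477, 0.1479, 0.2981]
eef_rot: [-180.0, 0.0, 95.5]
force: [0.3, 0.9, -0.7]
gripper_width: 0.616
gripper_force: 15.0
```

```bash
python3 - <<'E'
from h import *
np.set_printoptions(precision=4,suppress=True)
O={n:snapshot(n) for n in("wrist","side","top")}
for n in O: save(O[n],"p2"+n)
s=state();print(s["time"],s["ee_pos"],s["eef_rot"],s["gripper_width"],s["force"])
for q in("cup","cup_loop","hook_mid"):
    z={"cup":s["ee_pos"][2]-.0467,"cup_loop":s["ee_pos"][2]-.0117,"hook_mid":.19}[q]
    for n in O:
        print(q,n,[(round(r["confidence"],2),np.round(np.array(r["location"])*[640,400]),atz(O[n],r["location"],z)) for r in pinpoint(q,O[n])])
E
```

```text
6.8667 [0.4776 0.1465 0.2984] [-179.9772    0.0191   95.3259] 0.6179533929490074 [ 0.4344  0.2961 -1.1185]
cup wrist [(0.94, array([321., 223.]), array([0.4787, 0.1472, 0.2517]))]
cup side [(0.68, array([304., 213.]), array([0.4685, 0.1473, 0.2517]))]
cup top [(0.45, array([438., 205.]), array([ 0.5248, -0.4014,  0.2517]))]
cup_loop wrist [(0.57, array([322., 173.]), array([0.4752, 0.1896, 0.2867])), (0.44, array([403., 161.]), array([0.5208, 0.2012, 0.2867]))]
cup_loop side [(0.89, array([293., 214.]), array([0.4712, 0.1888, 0.2867]))]
cup_loop top [(0.34, array([359., 211.]), array([ 0.499 , -0.1454,  0.2867]))]
hook_mid wrist [(0.97, array([406., 162.]), array([0.5535, 0.1937, 0.19  ])), (0.6, array([182.,  44.]), array([0.3491, 0.2732, 0.19  ]))]
hook_mid side [(0.96, array([270., 221.]), array([0.5639, 0.1958, 0.19  ])), (0.87, array([201., 224.]), array([0.7143, 0.3388, 0.19  ])), (0.64, array([308., 277.]), array([0.3488, 0.2729, 0.19  ])), (0.6, array([359., 240.]), array([0.3138, 0.0805, 0.19  ]))]
hook_mid top [(0.81, array([207., 145.]), array([0.7178, 0.3547, 0.19  ])), (0.76, array([287., 267.]), array([0.3187, 0.0774, 0.19  ])), (0.51, array([227., 256.]), array([0.3515, 0.2715, 0.19  ]))]
```

View pics/p2wrist.png

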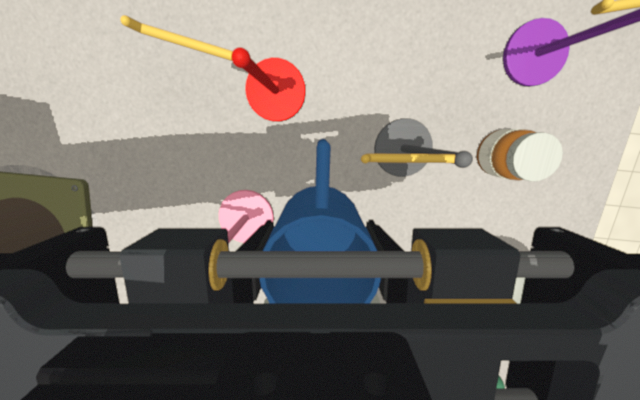

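The wrist view shows the held cup with its handle end at (323,143). The dark stand's brass bar runs level from (365,158) to (457,158), parallel to the finger axis. Next I'll measure the bar and the handle line.

```bash
python3 - <<'E'
from h import *
np.set_printoptions(precision=4,suppress=True)
s=snapshot("wrist");st=state()
h=cv2.cvtColor(s["pixels"],cv2.COLOR_RGB2HSV);m=cv2.inRange(h,(15,110,90),(32,255,255))
x0,y0,x1,y1=355,140,475,175
ys,xs=np.where(m[y0:y1,x0:x1]);xs=xs+x0;ys=ys+y0;print(xs.min(),xs.max(),len(xs))
P=np.array([atz(s,((x+.5)/640,(y+.5)/400),.19)[:2] for x,y in zip(xs,ys) if x>375],np.float32)
vx,vy,cx,cy=cv2.fitLine(P,cv2.DIST_L2,0,.01,.01).ravel();t=(P-[cx,cy])@[vx,vy];print("yaw",np.degrees(np.arctan2(vy,vx)),[cx+t.min()*vx,cy+t.min()*vy],[cx+t.max()*vx,cy+t.max()*vy])
yt=ys[xs<375].mean();print("tip front at z.2",atz(s,((xs.min())/640,yt/400),.20))
b=cv2.inRange(h,(95,90,30),(125,255,255))[138:185,305:345];ys,xs=np.where(b);
r=[(y+138,xs[ys==y].mean()+305.5) for y in np.unique(ys)];print(r[0],r[10],r[20],r[30])
zt=st["ee_pos"][2]-.0467+.063
A=[atz(s,(x/640,(y+.5)/400),zt)[:2] for y,x in r[3:30]];A=np.array(A,np.float32)
vx,vy,cx,cy=cv2.fitLine(A,cv2.DIST_L2,0,.01,.01).ravel();print("handle ang",np.degrees(np.arctan2(vy,vx)),A[0],A[-1],st["ee_pos"],st["eef_rot"])
print("handle top end", atz(s,(r[0][1]/640,r[0][0]/400),zt))
E
```

```text
360 454 835
yaw 5.267512 [np.float32(0.5262298), np.float32(0.19518149)] [np.float32(0.5978789), np.float32(0.20178719)]
tip front at z.2 [0.5098 0.1943 0.2   ]
(np.int64(139), np.float64(323.5)) (np.int64(149), np.float64(323.5)) (np.int64(159), np.float64(323.5)) (np.int64(169), np.float64(323.0))
handle ang -85.360825 [0.4742 0.2072] [0.4753 0.195 ] [0.4775 0.1472 0.2987] [179.9984  -0.001   95.373 ]
handle top end [0.4742 0.2089 0.315 ]
```

```bash
python3 - <<'E'
from h import *
for p in([.478,.1486,.208],[.5576,.1559,.208],[.5576,.1559,.1855]): print(delta(p,[180,0,95.3]))
E
```

```text
(array([ 1.3,  0.6, 90.7]), array([ 0.    , -0.    ,  0.0013]))
(array([ 1.2, 80.6, 90.7]), array([ 0.    , -0.    ,  0.0013]))
(array([  1.2,  80.6, 113.2]), array([ 0.    , -0.    ,  0.0013]))
```

Emit:
send_rows(
  deltas=[
    [[1, 0, 30, 0, 0, 0, 0.7], [1, 0, 60, 0, 0, 0, 0.7], [1, 0, 80, 0, 0, 0, 0.7], [1, 0, 91, 0, 0, 0, 0.7], [1, 0, 91, 0, 0, 0, 0.7], [1, 12, 91, 0, 0, 0, 0.7], [1, 24, 91, 0, 0, 0, 0.7], [1, 36, 91, 0, 0, 0, 0.7], [1, 48, 91, 0, 0, 0, 0.7], [1, 60, 91, 0, 0, 0, 0.7], [1, 70, 91, 0, 0, 0, 0.7], [1, 80, 91, 0, 0, 0, 0.7], [1, 80, 91, 0, 0, 0, 0.7], [1, 80, 91, 0, 0, 0, 0.7]],
  ],
)

```text
time: 8.53
ee_pos: [0.5574, 0.1559, 0.2081]
eef_rot: [180.0, -0.0, 95.4]
force: [0.0, -0.6, -2.1]
gripper_width: 0.617
gripper_force: 15.0
```

```bash
python3 - <<'E'
from h import *
S=snapshot("side");W=snapshot("wrist");s=state();print(s["time"],s["ee_pos"],s["eef_rot"],s["force"],s["gripper_width"])
a=cv2.resize(S["pixels"][160:270,220:330],(440,440),interpolation=cv2.INTER_CUBIC);b=cv2.resize(W["pixels"][100:230,255:385],(360,440),interpolation=cv2.INTER_CUBIC)
cv2.imwrite("pics/hk.png",np.hstack([a,b])[:,:,::-1])
E
```

```text
8.6333 [0.55669974 0.15583518 0.20773402] [-1.79981005e+02 -1.29869414e-03  9.53904526e+01] [ 0.10969985  0.25268054 -0.61158061] 0.6189658118169181
```

View pics/hk.png

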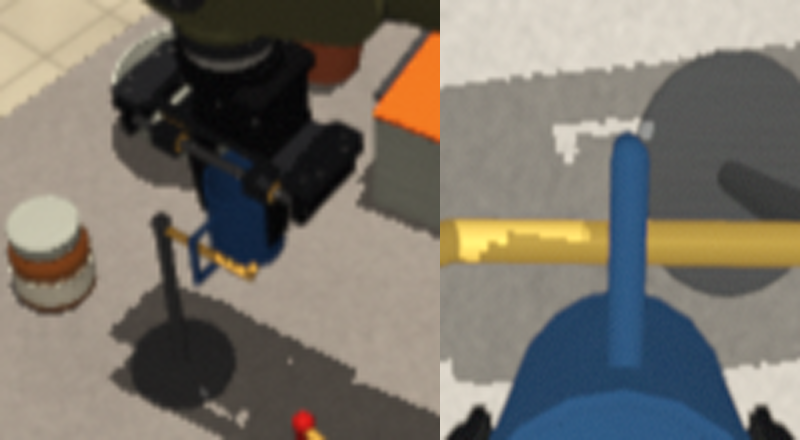

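The handle is threaded: in the side crop the bar passes through the loop at (205,245), and the wrist crop shows the bar under the handle's top bar. Lower until it rests.

Emit:
send_rows(
  deltas=[
    [[0, 0, 8, 0, 0, 0, 0.7], [0, 0, 15, 0, 0, 0, 0.7], [0, 0, 19, 0, 0, 0, 0.7], [0, 0, 21, 0, 0, 0, 0.7], [0, 0, 22.5, 0, 0, 0, 0.7], [0, 0, 22.5, 0, 0, 0, 0.7], [0, 0, 22.5, 0, 0, 0, 0.7]],
  ],
)

```text
time: 9.22
ee_pos: [0.5571, 0.1558, 0.1853]
eef_rot: [180.0, -0.0, 95.4]
force: [0.2, 0.4, -0.5]
gripper_width: 0.615
gripper_force: 15.0
```

Emit:
send_rows(
  deltas=[
    [[0, 0, 0, 0, 0, 0, 0], [0, 0, 0, 0, 0, 0, 0], [0, 0, 0, 0, 0, 0, 0], [0, 0, 0, 0, 0, 0, 0], [0, 0, 0, 0, 0, 0, 0], [0, 0, 0, 0, 0, 0, 0], [0, 0, 0, 0, 0, 0, 0], [0, 0, 0, 0, 0, 0, 0], [0, 0, 0, 0, 0, 0, 0], [0, 0, 0, 0, 0, 0, 0], [0, 0, -15, 0, 0, 0, 0], [0, 0, -35, 0, 0, 0, 0], [0, 0, -65, 0, 0, 0, 0], [0, 0, -100, 0, 0, 0, 0], [0, 0, -135, 0, 0, 0, 0], [0, 0, -135, 0, 0, 0, 0]],
  ],
)

```text
time: 10.55
ee_pos: [0.5599, 0.1564, 0.3297]
eef_rot: [179.2, -0.1, 95.4]
force: [0.9, 0.1, 2.2]
gripper_width: 0.997
gripper_force: 0.0
```

```bash
python3 - <<'E'
from h import *
S=snapshot("side");W=snapshot("wrist");s=state();print(s["time"],s["ee_pos"],s["eef_rot"],s["force"],s["gripper_width"])
a=cv2.resize(S["pixels"][160:270,220:330],(440,440),interpolation=cv2.INTER_CUBIC);b=cv2.resize(W["pixels"][80:230,235:405],(360,440),interpolation=cv2.INTER_CUBIC)
cv2.imwrite("pics/hk2.png",np.hstack([a,b])[:,:,::-1])
print(delta([.41,-.19,.32],[180,0,11.1]))
E
```

```text
10.65 [0.55786784 0.15598883 0.32272619] [ 1.79734857e+02 -2.28635200e-02  9.53854176e+01] [ 0.06420594 -0.86365809  0.16686218] 1.0000707669744924
(array([-330.6, -179.7,    1.8]), array([ 0.0035, -0.0037,  1.4711]))
```

View pics/hk2.png

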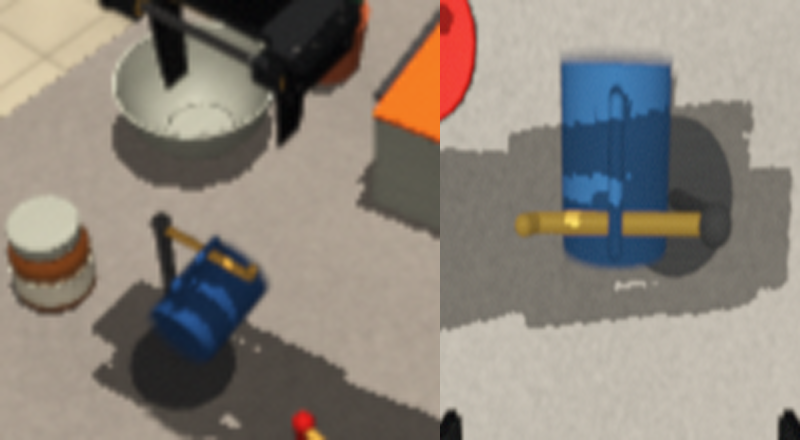

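The cup hangs on the hook with its mouth sideways, its loop over the bar at crop (615,225). Now to the knob.

```bash
python3 - <<'E'
from h import *
print(delta([.44,-.203,.30],[180,0,11.1]))
E
```

```text
(array([-346.4, -151.1,   21.9]), array([ 0.0035, -0.0037,  1.4711]))
```

Emit:
send_rows(
  deltas=[
    [[-30, -13, 0, 0, 0, 0.1, 0], [-60, -26, 0, 0, 0, 0.2, 0], [-95, -41, 0, 0, 0, 0.3, 0], [-130, -57, 0, 0, 0, 0.4, 0], [-165, -72, 0, 0, 0, 0.5, 0], [-200, -87, 5, 0, 0, 0.6, 0], [-235, -102, 10, 0, 0, 0.7, 0], [-270, -118, 15, 0, 0, 0.8, 0], [-300, -131, 20, 0, 0, 0.9, 0], [-325, -142, 22, 0, 0, 1.0, 0], [-340, -148, 22, 0, 0, 1.1, 0], [-346, -151, 22, 0, 0, 1.2, 0], [-346, -151, 22, 0, 0, 1.3, 0], [-346, -151, 22, 0, 0, 1.4, 0], [-346, -151, 22, 0, 0, 1.471, 0], [-346, -151, 22, 0, 0, 1.471, 0], [-346, -151, 22, 0, 0, 1.471, 0]],
  ],
)

```text
time: 12.07
ee_pos: [0.4385, -0.2025, 0.2963]
eef_rot: [-179.9, 0.1, 11.2]
force: [-0.1, 0.2, -0.1]
gripper_width: 1.0
gripper_force: 0.0
```

```bash
python3 - <<'E'
from h import *
np.set_printoptions(precision=4,suppress=True)
W=snapshot("wrist");T=snapshot("top");save(W,"w3");s=state();print(s["time"],s["ee_pos"],s["eef_rot"],s["qpos"])
for q in("lid_knob","lid_hinge"):
  for S in(W,T): print(q,[(r["confidence"],np.array(r["location"])*[640,400],atz(S,r["location"],.156 if q=="lid_knob" else .12)) for r in pinpoint(q,S)])
for r in trace("lid_knob",W)[:2]: print(r["confidence"],np.array(r["location"])*[640,400],r["region"].sum())
h=cv2.cvtColor(W["pixels"],cv2.COLOR_RGB2HSV);m=cv2.inRange(h,(5,180,120),(20,255,255));ys,xs=np.where(m)
P=np.array([atz(W,((x+.5)/640,(y+.5)/400),.128)[:2] for x,y in zip(xs[::5],ys[::5])],np.float32);print(cv2.minAreaRect(P))
E
```

```text
12.1667 [ 0.4388 -0.2026  0.2971] [-179.9307    0.0755   11.1956] [-31.1439 -16.3755 110.5594   0.0004  85.9185  47.6605]
lid_knob [(0.63, array([316.992, 192.6  ]), array([ 0.4412, -0.1994,  0.156 ]))]
lid_knob [(0.94, array([369.984, 233.08 ]), array([ 0.4356, -0.1976,  0.156 ]))]
lid_hinge [(0.97, array([320.128,  15.2  ]), array([ 0.6189, -0.1674,  0.12  ]))]
lid_hinge [(0.61, array([356.992, 181.4  ]), array([ 0.6162, -0.1563,  0.12  ]))]
((0.5151603817939758, -0.18769070506095886), (0.21056020259857178, 0.24682405591011047), 11.125689506530762)
```

View pics/w3.png

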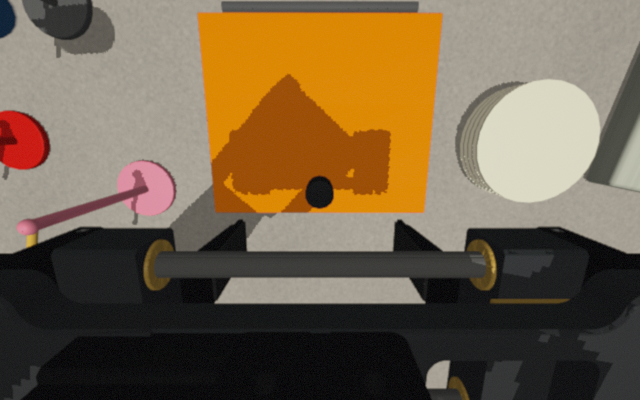

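The wrist view shows the knob at (319,192), between the fingers and square to the lid. Now descend.

```bash
python3 - <<'E'
from h import *
print(delta([.442,-.200,.158],[180,0,11.1]))
E
```

```text
(array([  3.3,  -2.1, 140.1]), array([-0.0001,  0.0001,  0.0006]))
```

Emit:
send_rows(
  deltas=[
    [[3, -2, 35, 0, 0, 0, 0], [3, -2, 70, 0, 0, 0, 0], [3, -2, 105, 0, 0, 0, 0], [3, -2, 130, 0, 0, 0, 0], [3, -2, 140, 0, 0, 0, 0], [3, -2, 140, 0, 0, 0, 0], [3, -2, 140, 0, 0, 0, 0.5], [3, -2, 140, 0, 0, 0, 0.85], [3, -2, 140, 0, 0, 0, 0.85], [3, -2, 140, 0, 0, 0, 0.85], [3, -2, 140, 0, 0, 0, 0.85], [3, -2, 140, 0, 0, 0, 0.85], [3, -2, 140, 0, 0, 0, 0.85], [3, -2, 140, 0, 0, 0, 0.85], [3, -2, 140, 0, 0, 0, 0.85]],
  ],
  squeeze=20,
)

```text
time: 13.67
ee_pos: [0.4417, -0.2002, 0.1581]
eef_rot: [-180.0, 0.0, 11.1]
force: [-0.6, 0.7, 0.3]
gripper_width: 0.425
gripper_force: 0.0
```

```bash
python3 - <<'E'
from h import *
s=state();print(s["ee_pos"],s["eef_rot"],s["force"],s["gripper_width"])
p=s["ee_pos"]; ux=np.array([np.cos(np.radians(11.1)),np.sin(np.radians(11.1)),0])
hx=.180; h=p[2]-.12
for d in range(0,61,5):
    t=np.radians(d); x=-hx*np.cos(t)+h*np.sin(t)+hx; z=hx*np.sin(t)+h*np.cos(t)-h
    print(d,delta(p+ux*x+[0,0,z],[180,0,11.1]))
E
```

```text
[ 0.441671   -0.20024297  0.15812255] [-1.79994385e+02  2.89093272e-03  1.11041369e+01] [-0.63455461  0.68520462  0.33083833] 0.4245217370003666
0 (array([0., 0., 0.]), array([-0.0001,  0.0001,  0.0001]))
5 (array([  4. ,  -0. , -15.5]), array([-0.0001,  0.0001,  0.0001]))
10 (array([  9.4,  -0. , -30.7]), array([-0.0001,  0.0001,  0.0001]))
15 (array([ 16. ,  -0. , -45.3]), array([-0.0001,  0.0001,  0.0001]))
20 (array([ 23.9,  -0. , -59.3]), array([-0.0001,  0.0001,  0.0001]))
25 (array([ 33. ,  -0. , -72.5]), array([-0.0001,  0.0001,  0.0001]))
30 (array([ 43.2,  -0. , -84.9]), array([-0.0001,  0.0001,  0.0001]))
35 (array([ 54.4,  -0. , -96.4]), array([-0.0001,  0.0001,  0.0001]))
40 (array([  66.6,   -0. , -106.8]), array([-0.0001,  0.0001,  0.0001]))
45 (array([  79.7,   -0. , -116.1]), array([-0.0001,  0.0001,  0.0001]))
50 (array([  93.5,   -0. , -124.3]), array([-0.0001,  0.0001,  0.0001]))
55 (array([ 108. ,   -0. , -131.2]), array([-0.0001,  0.0001,  0.0001]))
60 (array([ 123. ,   -0. , -136.8]), array([-0.0001,  0.0001,  0.0001]))
```

Still closing; give it more time.

Emit:
send_rows(
  deltas=[
    [[0, 0, 0, 0, 0, 0, 0.85], [0, 0, 0, 0, 0, 0, 0.85], [0, 0, 0, 0, 0, 0, 0.85], [0, 0, 0, 0, 0, 0, 0.85], [0, 0, 0, 0, 0, 0, 0.85], [0, 0, 0, 0, 0, 0, 0.85]],
  ],
)

```text
time: 14.17
ee_pos: [0.4418, -0.201, 0.1582]
eef_rot: [179.9, -0.0, 11.1]
force: [1.4, -5.1, -1.2]
gripper_width: 0.312
gripper_force: 20.0
```

Emit:
send_rows(
  deltas=[
    [[2, 0, -8, 0, 0, 0, 0.85], [4, 0, -15.5, 0, 0, 0, 0.85], [6.5, 0, -23, 0, 0, 0, 0.85], [9.4, 0, -30.7, 0, 0, 0, 0.85], [12.5, 0, -38, 0, 0, 0, 0.85], [16, 0, -45.3, 0, 0, 0, 0.85], [16, 0, -45.3, 0, 0, 0, 0.85], [16, 0, -45.3, 0, 0, 0, 0.85]],
  ],
)

```text
time: 14.83
ee_pos: [0.4576, -0.1979, 0.2035]
eef_rot: [179.9, -0.0, 11.1]
force: [2.3, -5.0, -2.2]
gripper_width: 0.311
gripper_force: 20.0
```

Emit:
send_rows(
  deltas=[
    [[4, 0, -7, 0, 0, 0, 0.85], [8, 0, -14, 0, 0, 0, 0.85], [12.3, 0, -20.7, 0, 0, 0, 0.85], [17, 0, -27.2, 0, 0, 0, 0.85], [22, 0, -33.5, 0, 0, 0, 0.85], [27.2, 0, -39.6, 0, 0, 0, 0.85], [32.7, 0, -45.5, 0, 0, 0, 0.85], [38.4, 0, -51.1, 0, 0, 0, 0.85], [44.4, 0, -56.5, 0, 0, 0, 0.85], [50.6, 0, -61.5, 0, 0, 0, 0.85], [57, 0, -66.3, 0, 0, 0, 0.85], [63.7, 0, -70.8, 0, 0, 0, 0.85], [70.5, 0, -75, 0, 0, 0, 0.85], [77.5, 0, -79, 0, 0, 0, 0.85], [84.7, 0, -82.6, 0, 0, 0, 0.85], [92, 0, -86, 0, 0, 0, 0.85], [99.4, 0, -88.9, 0, 0, 0, 0.85], [107, 0, -91.5, 0, 0, 0, 0.85], [107, 0, -91.5, 0, 0, 0, 0.85], [107, 0, -91.5, 0, 0, 0, 0.85]],
  ],
)

```text
time: 16.5
ee_pos: [0.5621, -0.1775, 0.2943]
eef_rot: [179.9, 0.1, 11.1]
force: [-0.6, -6.4, -1.4]
gripper_width: 0.312
gripper_force: 20.0
```

```bash
python3 - <<'E'
from h import *
np.set_printoptions(precision=4,suppress=True)
S=snapshot("side");W=snapshot("wrist");T=snapshot("top");s=state();print(s["time"],s["ee_pos"],s["eef_rot"],s["force"],s["gripper_width"],s["qpos"])
a=cv2.resize(S["pixels"][120:280,220:420],(500,400),interpolation=cv2.INTER_CUBIC);b=cv2.resize(T["pixels"][130:290,220:420],(300,400),interpolation=cv2.INTER_CUBIC)
cv2.imwrite("pics/lid.png",np.hstack([a,b])[:,:,::-1])
hg=np.array([.6185,-.166,.12]);c,sn=np.cos(np.radians(11.1)),np.sin(np.radians(11.1))
for n,I in(("S",S),("T",T),("W",W)):
    m=cv2.inRange(cv2.cvtColor(I["pixels"],cv2.COLOR_RGB2HSV),(5,180,70),(20,255,255))[:, :]
    k,l,st,_=cv2.connectedComponentsWithStats(m);i=1+st[1:,4].argmax()
    for d in(50,55,60,65,70):
        t=np.radians(d);L=[]
        for xx in(0,.212):
            for y in(-.125,.125):
                for h in(0,.008):
                    r=-xx*np.cos(t)+h*np.sin(t);L.append(hg+[r*c-y*sn,r*sn+y*c,xx*np.sin(t)+h*np.cos(t)])
        q=cv2.convexHull(proj(I,L).astype(np.float32)).astype(np.int32);z=np.zeros_like(m);cv2.fillConvexPoly(z,q,1)
        M=(l==i);print(n,d,st[i,4],"in",(M&(z>0)).sum(),"model",z.sum(),"bbox",cv2.boundingRect(q),st[i,:4])
E
```

```text
16.65 [ 0.5618 -0.1775  0.2942] [179.9393   0.1227  11.0798] [ 0.4378 -5.3043 -1.1734] 0.314432184002053 [-22.6973  -2.2706  98.4253  -0.1194  83.9136  56.2356]
S 50 910 in 0 model 1132 bbox (310, 124, 70, 65) [  0 143 140  85]
S 55 910 in 0 model 871 bbox (310, 120, 67, 69) [  0 143 140  85]
S 60 910 in 0 model 574 bbox (310, 117, 63, 72) [  0 143 140  85]
S 65 910 in 0 model 295 bbox (310, 113, 59, 76) [  0 143 140  85]
S 70 910 in 0 model 590 bbox (310, 110, 55, 79) [  0 143 140  85]
T 50 431 in 431 model 3067 bbox (324, 172, 90, 51) [326 183  20  31]
T 55 431 in 431 model 2727 bbox (324, 172, 90, 46) [326 183  20  31]
T 60 431 in 412 model 2333 bbox (324, 172, 89, 41) [326 183  20  31]
T 65 431 in 336 model 1871 bbox (324, 172, 89, 35) [326 183  20  31]
T 70 431 in 259 model 1443 bbox (324, 172, 88, 30) [326 183  20  31]
W 50 26689 in 25273 model 65153 bbox (130, 133, 377, 216) [152 134 336 117]
W 55 26689 in 26410 model 66799 bbox (114, 133, 408, 210) [152 134 336 117]
W 60 26689 in 26689 model 66881 bbox (98, 133, 440, 200) [152 134 336 117]
W 65 26689 in 26689 model 65944 bbox (80, 132, 475, 186) [152 134 336 117]
W 70 26689 in 26689 model 61985 bbox (62, 132, 511, 165) [152 134 336 117]
```

View pics/lid.png

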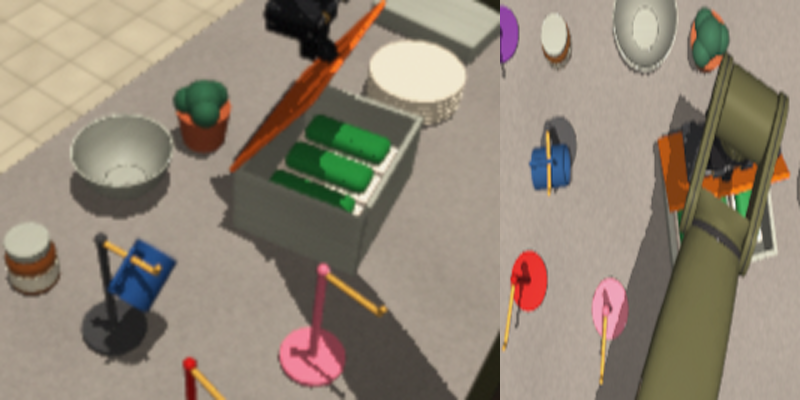

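The lid stands near 60° (TCP geometry gives about 60°, the top-view mask 58–60°), the knob is firmly gripped, and the cup hangs on the dark stand (crop 140,270). I'll let things settle, then hand in.

Emit:
send_rows(
  deltas=[
    [[0, 0, 0, 0, 0, 0, 0.85], [0, 0, 0, 0, 0, 0, 0.85], [0, 0, 0, 0, 0, 0, 0.85], [0, 0, 0, 0, 0, 0, 0.85], [0, 0, 0, 0, 0, 0, 0.85], [0, 0, 0, 0, 0, 0, 0.85], [0, 0, 0, 0, 0, 0, 0.85], [0, 0, 0, 0, 0, 0, 0.85], [0, 0, 0, 0, 0, 0, 0.85], [0, 0, 0, 0, 0, 0, 0.85], [0, 0, 0, 0, 0, 0, 0.85], [0, 0, 0, 0, 0, 0, 0.85]],
  ],
)

```text
time: 17.65
ee_pos: [0.5617, -0.1775, 0.2942]
eef_rot: [179.9, 0.1, 11.1]
force: [0.1, -5.8, -1.8]
gripper_width: 0.309
gripper_force: 20.0
```

```bash
python3 - <<'E'
from rig import state, close_job
s=state();print(s["ee_pos"],s["gripper_width"],s["gripper_force"],s["force"])
print(close_job())
E
```

```text
[ 0.56172846 -0.1775075   0.29416354] 0.30888535631097463 19.999851286411285 [ 0.1132639  -5.75451562 -1.76138905]
the job is handed in; nothing more can be done
None
```

The cup hangs by its handle on the dark stand's hook, the lid is held still at about 60° by its knob, and the job was handed in at about 18 s of the 61 s allowed.

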